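Open the board test fixture to its lid stop

ROBOT

A 6-joint arm with a two-finger parallel gripper is mounted at the origin on the work surface. World frame = base frame: x ahead of the robot, y to its left, z up, the work surface at z = 0. Lengths are in mm, angles in rad, forces in N, time in s.
With the tool pointing down it reaches from about 275 to 750 mm from the base axis. Payload 10.2 kg.
Tool frame: the origin (TCP) lies at the very end of the fingers, on their centre line; the grasp point (between the pads) lies 19 mm behind it (ctrl.grip_depth is the distance from the TCP to the grasp point, in mm); z points along the fingers, x is the direction in which the jaws open and shut, and the axes are right-handed (so a half turn about z gives the same grasp; the last joint's range is limited). The gripper opens to 85 mm and grips with 20 to 120 N. Pads are 22 mm wide; open, the fingers measure 114 mm over their backs; the gripper's body (76 mm by 85 mm) begins 54 mm behind the grasp point. The pads swing forward as they close: fully open they stand 13 mm farther back than shut.
Start: joints at [-1.351, 0.313, 1.498, -0, 1.331, -0.223], TCP at [224.936, -474.379, 231.294] pointing down, gripper open.
Joint ranges: [-2.94, 2.94], [-0.97, 2.17], [0.19, 2.56], [-1.23, 4.37], [0.02, 3.11], [-2.88, 2.88]. Speed limits (rad/s): [2.39, 2.39, 3.01, 3.14, 3.14, 3.14].

INTERFACE

Orientations are given as a unit quaternion [w, x, y, z].
In Python, from rig import ctrl gives the robot as it stands.
- The arm moves only by the tool play_rows, never from a script. Its argument "motion" is a list of rows, each a list of 2 entries, a list of its own where there are three numbers: the shift along the tool's x, y, z in mm, then the turn, a rotation vector about the tool's x, y, z in degrees. A call has 1 to 20 rows; each row shifts and turns the commanded pose from where the row before left it, along the tool's axes as they then stand; what a row does not reach is not made up. A row lasts 1/12 s, in which the tool goes at most 41.7 mm and 7.16 degrees, less where a joint would pass 70% of its speed; a pose out of reach is approached as far as the arm can. A call with a gripper value outside its range is refused whole. "fingers" is the finger opening in mm, from 0 to 85.4, set as the call begins (left out, the last holds). The fingers move at their own pace and stop on an object; "squeeze" is the grip in N (left out, the last holds). Time passes only in rows, so rows that do not move let the fingers close. It gives the time, the measured TCP pose, the force and the opening at its end, in the units of the state.
- ctrl.sense(): the state, without advancing time (a new reading comes with each control period).
- ctrl.capture(name): name is "side" or "top" or "wrist"; returns the picture (400x640x3 uint8, red, green, blue); there is no depth.
- ctrl.get_calibration(name): a dict with "K" (3x3 intrinsics, pixels), "R" (3x3) and "t" (3): a world point X has camera coordinates R X + t; the wrist camera has in their place "tool_from_camera" (4x4, takes a point from camera to tool coordinates, whose origin is the TCP and whose axes are the tool frame's). Camera axes: x right, y down, z forward; pixel columns grow to the right and rows downward; lengths in mm; the calibration is good to about 2 mm. A picture is of the moment at which its call begins: read the wrist's pose just before it. get_calibration takes no time and is no camera call.
- ctrl.finish_job(): hands the job in, once; it reports no verdict.
Trained networks look in the newest picture that a camera, given by its name, has taken for a name from the list of things; names that differ only in an ending like _2 or _b are one class to them, and where a whole thing is asked for, a point or a joint stands for the part that bears it (a point fixed in the world has none). Each returns a list of dicts, best first, with "p" (0 to 1); they miss things now and then, are a little off and sometimes report something else, mostly with a low value. They report only what shows in the picture. A call takes as long as a camera call.
- ctrl.spot_in(camera, name): "position" ([column, row] as shares, 0 to 1, of the picture: columns of its width, rows of its height, amid what is visible of it).
The state is a dict: "time_s": time; "joints": joint angles; "dq": joint speeds; "tau": joint torques, N m; "eef_pos": TCP position; "ee_rot": TCP orientation; "force": force on the tool from outside, world axes, zero at the start; "wrist_torque": the same for the moment, N m; "grip_width": opening from 0.0 (shut) to 1.0 (fully open).
Only numpy, scipy, OpenCV 4.12 (cv2) and the standard library are available. Lean on these libraries where they do the work, as an engineer would, in place of code of your own. Each camera call takes 0.05 s, during which the arm holds its last target. There are 200 camera calls.

TASK

The board in the clamshell test fixture has been tested: open the fixture so that it can be got at. Push both front latches clear of the lid, then raise the lid by its bar handle and swing it right back, keeping hold of it until you feel it bear firmly on the rubber buffers of the stop bracket behind it. Ease it on slowly, neither dropping it nor forcing it, then let go and leave it resting there, without disturbing the board or the things lying around.

Things in the scene. Friction and masses are not known exactly. Their poses are not given: they have to be found in the camera images.
- fixture: Clamshell test fixture, fixed on the table: grey box 155 mm deep (x), 250 mm wide (y), 90 mm high. Origin: centre of the box's underside, on the table; x points from its front (latches, handle) to the hinge at its rear, y to its left, z up. A 10 mm base plate runs out 127 mm behind the box. Turned up to 0.2 rad from the table's axes.
- lid_hinge (a point): The middle of the lid's hinge axis, at the fixture's rear edge: 70 mm behind the fixture's origin and 90 mm above the table. The axis lies along the fixture's y. Axes as the fixture's.
- lid_angle (a joint): Hinge angle of the lid, rad: 0 closed, growing as it opens, 1.57 upright. The lid balances at about 1.35; beyond that it falls back by itself, the hinge having hardly any friction. It meets the stop somewhere between 1.63 and 1.86, depending on how bracket and buffers are set: not known in advance, to be felt (the push back along the lid's arc).
- lid_bar (a point): Middle of the lid's black bar handle (moves with the lid): round bar 12 mm thick along the fixture's y, 92 mm free between its posts, 40 mm in front of the lid's front edge, 34 mm free behind it. Lid closed: bar axis 185 mm in front of the hinge axis and 16 mm above it, 106 mm above the table. Axes as the fixture's when closed.
- latch_left (a joint): Angle of the front latch on the left (fixture's +y side), rad: 0 closed, 0.9 fully out. Closed, its hook holds the lid down; beyond about 0.15 the hook is off the lid, 0.45 or more leaves it well clear. It stays where it is left.
- latch_left_tab (a point): Middle of the upper face of the left latch's black thumb tab (moves with it): flat, 34 mm wide (y), 36 mm deep, standing out level to the front. Closed: 112.5 mm above the table, 110 mm in front of the fixture's origin, 85 mm left; the latch's axis (along y) is 27 mm behind and 57.5 mm below it. Pressed down with 6 to 8 N, the tab swings outwards and down.
- latch_right (a joint): The same for the front latch on the right (fixture's -y side).
- latch_right_tab (a point): The same point on the right latch's thumb tab, 85 mm right of the fixture's middle.
- lid_stop: Fixed steel stop bracket behind the lid, on the base plate, 190 mm high over the table: two posts with a crossbar, 98 mm left and right of the middle, each with a black rubber buffer (20 mm ball) on a threaded stud in front of it, 175 mm above the table. Clamped nearer or farther, the buffers screwed out 0 to 11 mm. Origin: underside of its foot, below the buffers when screwed right in.
- lid: The lid: aluminium frame with a clear plate, 145 mm from hinge to front edge, 220 mm wide, upper face 30 mm above the hinge axis, 0.33 to 0.68 kg. Origin on the middle of its hinge axis, axes as the fixture's when closed.
- board: The tested board: a loose black rhombic circuit board, 84 by 56 by 4 mm, lying in the nest under the lid. Origin: centre of its underside. To be left alone.
- board_stack: Bystander: stack of four black rhombic boards, 84 by 56 mm, 16 mm high, left of the fixture. Origin: centre of its underside.
- charger: Bystander: white plug-in charger, 62 by 42 by 30 mm, left of the fixture and farther back. Origin: centre of its underside.
- screwdriver: Bystander: screwdriver, 170 mm long, lying right of the fixture. Origin: centre of its underside.

How it is judged:
By the outcome, as a careful person would: the job done as asked, in the order asked, and still so for the second after the job is handed in, with the robot touching nothing.
It also fails if it takes over 69 s, if anything falls off the work surface, if the arm or the gripper's body presses on something with over 40 N, if the wrist force passes 120 N, or if a joint passes its speed limit or range.

## Working session

There is one attempt and no reset: what is moved stays moved. The work goes in short steps, Python scripts to look and compute and a tool call to move; the robot and the scene stay as the last step left them, time stands still between calls to the robot, and variables do not carry over. Pictures are saved under pics/ and viewed, about 8 in all and at most 12, crops included, and the job is handed in when it is done.

Besides the shell and the picture viewer there is one more tool, called after ">>>" as a command line: name --argument value ..., lists and objects as JSON in quotes. play_rows: Moves the arm, as the interface text tells. Its arguments: {"type":"object","properties":{"motion":{"type":"array"},"fingers":{"type":"number"},"squeeze":{"type":"number"}},"required":["motion"]}

```bash
mkdir -p pics; ls
python3 - <<'E'
from rig import ctrl
import cv2,numpy as np
s=ctrl.sense();print(s)
for c in("top","side"):
    im=ctrl.capture(c);cv2.imwrite(f"pics/{c}0.png",im[...,::-1])
    k=ctrl.get_calibration(c);print(c,np.round(k["K"],1).tolist(),np.round(k["R"],4).tolist(),np.round(k["t"],1).tolist())
    for n in("fixture","lid_bar","latch_left_tab","latch_right_tab","lid_stop"):
        print(n,[(np.round(np.array(d["position"])*[640,400],1).tolist(),round(d["p"],2)) for d in ctrl.spot_in(c,n)[:3]])
E
```

```text
pics
{'time_s': 0.0, 'joints': array([-1.35140570e+00,  3.13465617e-01,  1.49843471e+00,  6.14512713e-06,
        1.33100564e+00, -2.23417842e-01]), 'dq': array([-0.00026979, -0.00085148,  0.00115767, -0.00086508, -0.00218129,
        0.00121301]), 'tau': array([ 7.49250576e-04, -4.12261820e+01, -2.59747285e+01, -1.14327249e-04,
        3.99722529e-03,  4.53321860e-06]), 'eef_pos': array([ 224.87601172, -474.11635544,  230.72798111]), 'ee_rot': array([-4.67365602e-04,  8.45126267e-01, -5.34566330e-01, -4.61275420e-04]), 'force': array([-0.01075247, -0.35233532, -0.30655731]), 'wrist_torque': array([ 0.02434091, -0.00011882, -0.03246159]), 'grip_width': 1.001177543277742}
top [[430.2, 0.0, 317.3], [0.0, 430.2, 202.6], [0.0, 0.0, 1.0]] [[-0.0158, -0.9998, -0.0098], [-0.9899, 0.017, -0.1409], [0.141, 0.0075, -0.99]] [61.8, 580.6, 1001.5]
fixture [([324.4, 195.1], 0.85)]
lid_bar [([328.4, 196.1], 0.76)]
latch_left_tab [([298.0, 245.8], 0.55)]
latch_right_tab [([371.9, 231.0], 0.77)]
lid_stop [([320.5, 131.7], 0.8), ([327.1, 199.5], 0.43)]
side [[373.5, 0.0, 333.1], [0.0, 373.5, 199.4], [0.0, 0.0, 1.0]] [[0.9827, -0.1853, -0.0009], [-0.145, -0.7661, -0.6262], [0.1153, 0.6155, -0.7797]] [-581.0, 169.3, 870.2]
fixture [([334.8, 218.4], 0.76)]
lid_bar [([328.6, 201.7], 0.67)]
latch_left_tab [([281.1, 181.6], 0.49)]
latch_right_tab [([298.3, 239.2], 0.86)]
lid_stop [([391.8, 196.7], 0.83), ([297.9, 239.1], 0.58)]
```

Run:
```python
import cv2
a=cv2.imread("pics/top0.png")[90:290,210:450];cv2.imwrite("pics/topc.png",cv2.resize(a,(720,600),interpolation=2))
b=cv2.imread("pics/side0.png")[110:310,210:460];cv2.imwrite("pics/sidec.png",cv2.resize(b,(750,600),interpolation=2))
```

```text
(no output)
```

View pics/topc.png

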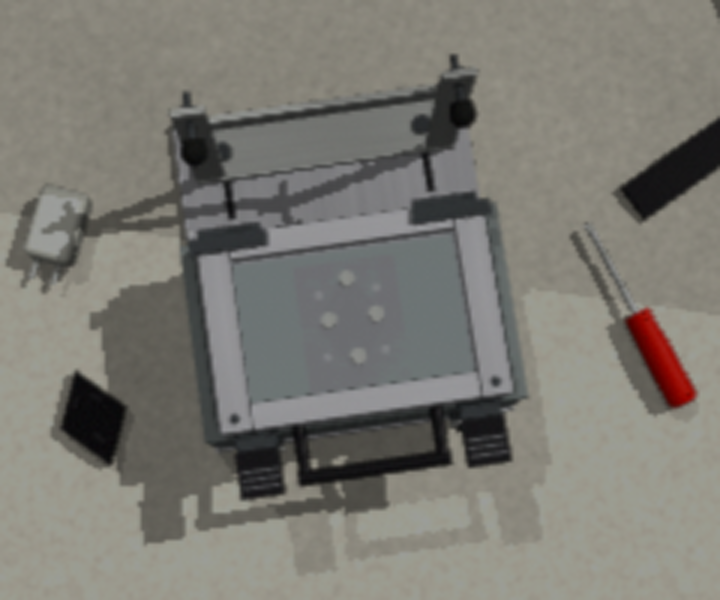

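View pics/sidec.png

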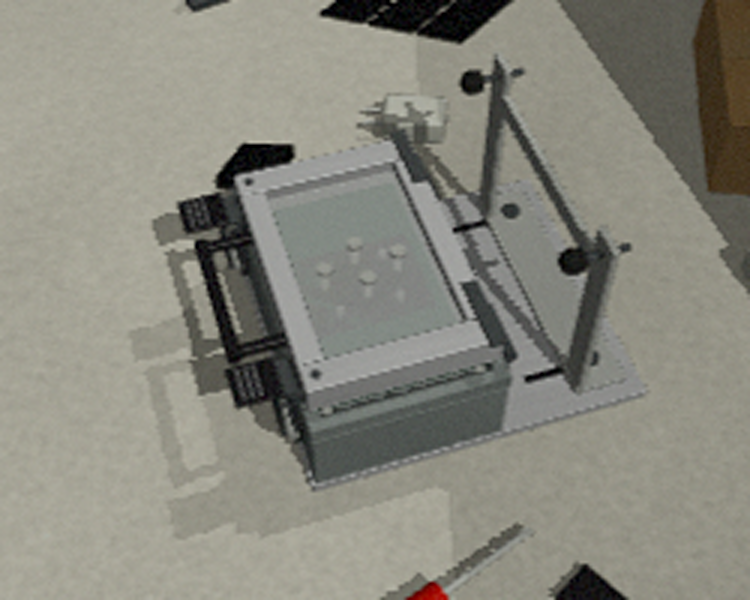

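The views agree. In the top picture the tabs are at (297,247) and (372,236), the bar middle at (335,246) and the buffers at (275,140) and (364,127). In the side picture the tabs are at (277,181) and (293,238), the bar at (283,210) and the buffers at (367,137) and (401,197). I'll fit the fixture pose to these points.

```bash
cat > h.py <<'E'
import numpy as np
from scipy.optimize import least_squares
from scipy.spatial.transform import Rotation as R
from rig import ctrl
def proj(c,X):
    k=ctrl.get_calibration(c);p=np.array(k["K"])@(np.array(k["R"])@X+np.array(k["t"]));return p[:2]/p[2]
def fw(P,f): # fixture->world, P=(x,y,yaw)
    c,s=np.cos(P[2]),np.sin(P[2]);return np.array([P[0]+c*f[0]-s*f[1],P[1]+s*f[0]+c*f[1],f[2]])
def pose():
    s=ctrl.sense();q=np.array(s["ee_rot"]);return np.array(s["eef_pos"]),R.from_quat(q[[1,2,3,0]]),s
def rel(target,yaw_x):
    """shift in tool axes to world target, and turn (deg rotvec, tool) to tool-down with x-axis at yaw_x (nearest of half turns)"""
    p,r,s=pose();best=None
    for a in(yaw_x,yaw_x+np.pi):
        x=np.array([np.cos(a),np.sin(a),0]);z=np.array([0,0,-1.]);t=R.from_matrix(np.c_[x,np.cross(z,x),z])
        v=np.degrees((r.inv()*t).as_rotvec())
        if best is None or np.linalg.norm(v)<np.linalg.norm(best):best=v
    return r.inv().apply(np.asarray(target)-p),best
E
python3 - <<'E'
from h import *
obs={"top":[((-110,85,112.5),(297,247.3)),((-110,-85,112.5),(372.3,236)),((-115,0,106),(335.3,246))],
"side":[((-110,85,112.5),(277,181.3)),((-110,-85,112.5),(292.7,237.7)),((-115,0,106),(282.7,210))]}
f=lambda P:np.concatenate([proj(c,fw(P,a))-b for c in obs for a,b in obs[c]])
r=least_squares(f,[450,0,.1]);P=r.x;print(P,np.round(r.fun,1))
for a in[(-110,85,112.5),(-110,-85,112.5),(-115,0,106)]:print(a,fw(P,a))
for y,t,s in((98,(274.7,140.3),(367.3,137)),(-98,(363.7,127.3),(401,196.7))):
    g=least_squares(lambda X:np.r_[proj("top",X)-t,proj("side",X)-s],[600,y,175])
    d=g.x[:2]-P[:2];c,sn=np.cos(P[2]),np.sin(P[2]);X=c*d[0]+sn*d[1];Y=-sn*d[0]+c*d[1]
    h=X-70;from scipy.optimize import brentq
    print("buffer",g.x,np.round(g.fun,1),"fixture",X,Y,"angle",brentq(lambda t:np.sin(t)*h+85*np.cos(t)-40,1,2.3))
T=fw(P,(-114,-85,140));print(T,rel(T,P[2]+np.pi/2))
E
```

```text
[5.90634779e+02 2.68319315e+01 1.19785545e-01] [ 0.1  0.2  0.4  1.1 -0.1 -1.4 -0.6 -0.5  0.5  0.1 -0.2 -0.2]
(-110, 85, 112.5) [471.26556812  98.07792369 112.5       ]
(-110, -85, 112.5) [491.58044775 -70.70390491 112.5       ]
(-115, 0, 106) [476.45883651  13.08951293 106.        ]
buffer [700.58887631 140.73401672 175.65898847] [ 0.  -0.5 -0.5  0.1] fixture 122.77741584016303 99.94645869776075 angle 1.7151607940175433
buffer [726.19715227 -51.94491081 174.42598835] [ 0.  -0.4 -0.4  0.1] fixture 125.17719479590573 -94.41195756251099 angle 1.7408103210066501
[487.60911061 -71.18190208 140.        ] (array([-251.7334534 , -410.09429963,   91.29259839]), array([-5.09449710e-04,  4.77204637e-03,  1.85073336e+01]))
```

>>> play_rows --motion '[[[-18,-29.3,0],[0,0,0]],[[-18,-29.3,0],[0,0,0]],[[-18,-29.3,0],[0,0,0]],[[-18,-29.3,0],[0,0,0]],[[-18,-29.3,0],[0,0,0]],[[-18,-29.3,0],[0,0,0]],[[-18,-29.3,0],[0,0,0]],[[-18,-29.3,0],[0,0,0]],[[-18,-29.3,0],[0,0,0]],[[-18,-29.3,0],[0,0,0]],[[-18,-29.3,0],[0,0,0]],[[-18,-29.3,0],[0,0,0]],[[-18,-29.3,0],[0,0,0]],[[-18,-29.3,0],[0,0,0]],[[0,0,20],[0,0,6.2]],[[0,0,30],[0,0,6.2]],[[0,0,30],[0,0,6.1]],[[0,0,0],[0,0,0]]]' --fingers 0 --squeeze 30

```text
time_s: 2.1
eef_pos: [485.2, -69.8, 146.7]
ee_rot: [0.002, 0.747, -0.665, -0.004]
force: [-0.2, 0.3, -1.3]
grip_width: -0.003
```

```bash
echo 'P=(590.63,26.83,.1198)'>>h.py
python3 - <<'E'
from h import *
T=fw(P,(-113,-85,112.5));print(pose()[0],pose()[2]["joints"],pose()[2]["force"],rel(T,P[2]+np.pi/2))
import cv2
cv2.imwrite("pics/w1.png",ctrl.capture("wrist")[...,::-1])
k=ctrl.get_calibration("wrist");print(k)
for n in("latch_right_tab","lid_bar"):print(n,[(np.array(d["position"])*[640,400],d["p"]) for d in ctrl.spot_in("wrist",n)[:2]])
M=np.array(k["tool_from_camera"]);p,r,s=pose()
for f in((-110,-85,112.5),(-115,0,106)):
    t=r.inv().apply(fw(P,f)-p);c=M[:3,:3].T@(t-M[:3,3]);u=np.array(k["K"])@c;print(u[:2]/u[2])
E
```

```text
[485.18683757 -69.78312985 146.69613319] [-3.82381905e-01  3.28773471e-01  1.71176469e+00 -2.11691864e-05
  1.11014265e+00  1.07188076e+00] [-0.20968839  0.29146399 -1.30242867] (array([ 1.81875351, -3.51251945, 34.16160307]), array([ 0.45735218,  0.248943  , -0.1866018 ]))
{'K': array([[315.31461912,   0.        , 321.48130312],
       [  0.        , 315.31461912, 200.42474261],
       [  0.        ,   0.        ,   1.        ]]), 'tool_from_camera': array([[ 9.99999783e-01, -6.50433969e-04, -1.08367948e-04,
        -1.32641142e+00],
       [ 6.55618809e-04,  9.63173293e-01,  2.68880601e-01,
        -6.77158568e+01],
       [-7.05119633e-05, -2.68880613e-01,  9.63173510e-01,
        -1.44247393e+02],
       [ 0.00000000e+00,  0.00000000e+00,  0.00000000e+00,
         1.00000000e+00]])}
latch_right_tab [(array([318.08, 208.  ]), 0.77), (array([186.624, 101.6  ]), 0.45)]
lid_bar [(array([182.016,  91.72 ]), 0.94)]
[323.3334385  220.54130562]
[190.94921976 224.31264654]
```

View pics/w1.png

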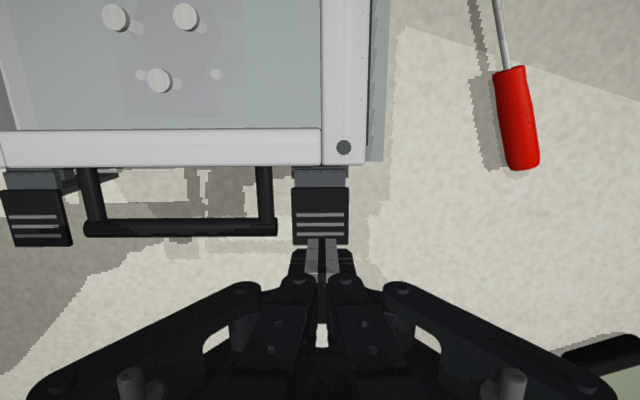

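The wrist view shows the right tab at (320,217), the bar at (180,228) and the left tab at (36,218). The fit is good to about 3 mm. Next I press the right tab down.

>>> play_rows --motion '[[[-1,-3,12],[0.4,0.2,0]],[[0,0,12],[0,0,0]],[[0,0,6],[0,0,0]],[[0,0,1.5],[0,0,0]],[[0,0,1.5],[0,0,0]],[[0,0,1.5],[0,0,0]],[[0,0,0],[0,0,0]]]'

```text
time_s: 2.83
eef_pos: [490.9, -69.8, 117.3]
ee_rot: [-0.002, 0.748, -0.663, 0.004]
force: [-0.5, -0.6, -0.4]
grip_width: 0.003
```

>>> play_rows --motion '[[[0,13,0],[-0.4,-0.2,0]],[[0,0,2],[0,0,0]],[[0,0,1.5],[0,0,0]],[[0,0,1],[0,0,0]],[[0,0,1],[0,0,0]],[[0,0,0],[0,0,0]]]'

```text
time_s: 3.33
eef_pos: [477.8, -71.4, 112.2]
ee_rot: [0.0, 0.748, -0.663, 0.0]
force: [-6.5, -0.9, 12.2]
grip_width: -0.001
```

Run:
```python
from h import *
p,r,s=pose();print(s["force"],p,rel(fw(P,(-110,-85,112.5)),P[2]+np.pi/2))
```

```text
[-6.48822722 -0.94152125 12.18406149] [477.80463586 -71.38024317 112.15841668] (array([  0.98653007, -13.75335867,  -0.34875135]), array([ 0.03243199, -0.03600553,  0.0352839 ]))
```

>>> play_rows --motion '[[[0,2.2,2],[0,0,0]],[[0,2.2,2],[0,0,0]],[[0,2.2,2],[0,0,0]],[[0,2.2,2],[0,0,0]],[[0,2,2.2],[0,0,0]],[[0,2,2.4],[0,0,0]],[[0,2,2.4],[0,0,0]],[[0,2,2.4],[0,0,0]],[[0,2,2.5],[0,0,0]],[[0,1.5,2.5],[0,0,0]],[[0,1,2.5],[0,0,0]],[[0,0,0],[0,0,0]]]'

```text
time_s: 4.33
eef_pos: [452.5, -74.1, 85.7]
ee_rot: [0.004, 0.749, -0.663, -0.004]
force: [-25.5, -9.0, 14.6]
grip_width: -0.001
```

>>> play_rows --motion '[[[0,3,-6],[0,0,0]],[[0,0,-20],[0,0,0]],[[0,0,-30],[0,0,0]],[[0,0,-15],[0,0,0]],[[0,0,0],[0,0,0]]]'

```text
time_s: 4.75
eef_pos: [455.4, -74.7, 160.4]
ee_rot: [-0.001, 0.748, -0.663, 0.003]
force: [0.6, -0.7, 0.5]
grip_width: -0.003
```

Run:
```python
from h import *
import cv2
print(pose()[2]["force"],pose()[0])
cv2.imwrite("pics/w2.png",ctrl.capture("wrist")[...,::-1])
print(rel(fw(P,(-124,87,118)),P[2]+np.pi/2))
```

```text
[ 0.55679512 -0.67387858  0.49033504] [455.43922321 -74.66314214 160.38907133]
(array([-171.22940201,  -23.12858649,   40.1750078 ]), array([-0.16915663, -0.0955675 ,  0.01718264]))
```

View pics/w2.png

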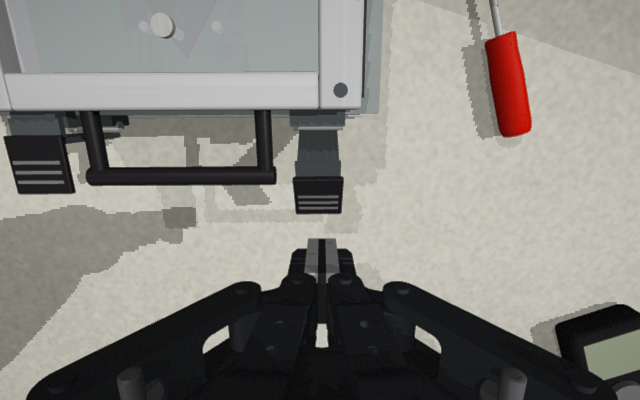

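The right latch is well out, with its tab now at (318,195) and clearly lower. Next the left one.

>>> play_rows --motion '[[[-30,0,0],[0,0,0]],[[-35,0,0],[0,0,0]],[[-35,0,0],[0,0,0]],[[-35,-10,0],[0,0,0]],[[-30,-10,0],[0,0,0]],[[-6,-3,10],[0,0,0]],[[0,0,20],[0,0,0]],[[0,0,10],[0,0,0]],[[0,0,2],[0,0,0]],[[0,0,2],[0,0,0]],[[0,0,1],[0,0,0]],[[0,0,1],[0,0,0]],[[0,0,0],[0,0,0]]]'

```text
time_s: 5.88
eef_pos: [455.4, 98.2, 112.2]
ee_rot: [0.0, 0.748, -0.664, -0.001]
force: [-8.5, -0.1, 12.7]
grip_width: -0.001
```

Run:
```python
from h import *
print(pose()[2]["force"],pose()[0])
print(rel(fw(P,(-124,87,112.5)),P[2]+np.pi/2))
```

```text
[-8.47953038 -0.12078821 12.6613553 ] [455.43335391  98.2120679  112.24217751]
(array([ 0.02809357, -1.69614469, -0.26017722]), array([ 0.07941945,  0.00691177, -0.00540441]))
```

>>> play_rows --motion '[[[0,2.4,2],[0,0,0]],[[0,2.4,2],[0,0,0]],[[0,2.4,2],[0,0,0]],[[0,2.4,2],[0,0,0]],[[0,2.3,2.2],[0,0,0]],[[0,2.3,2.4],[0,0,0]],[[0,2.3,2.4],[0,0,0]],[[0,2.3,2.4],[0,0,0]],[[0,2,2.4],[0,0,0]],[[0,2,2.4],[0,0,0]],[[0,1,2.4],[0,0,0]],[[0,0,0],[0,0,0]]]'

```text
time_s: 6.88
eef_pos: [430.5, 95.2, 86.4]
ee_rot: [0.002, 0.748, -0.663, -0.002]
force: [-9.9, -2.3, 5.2]
grip_width: 0.004
```

>>> play_rows --motion '[[[0,3,-6],[0,0,0]],[[0,0,-20],[0,0,0]],[[0,0,-30],[0,0,0]],[[0,0,-25],[0,0,0]],[[0,0,0],[0,0,0]]]'

```text
time_s: 7.3
eef_pos: [431.8, 94.9, 172.5]
ee_rot: [-0.003, 0.748, -0.664, 0.004]
force: [0.4, -0.1, 0.3]
grip_width: 0.002
```

Run:
```python
from h import *
import cv2
p,r,s=pose();print(s["force"],p,s["joints"])
cv2.imwrite("pics/w3.png",ctrl.capture("wrist")[...,::-1])
# jaw along fixture x, tilt 30deg forward: pre-grasp
x=np.array([np.cos(P[2]),np.sin(P[2]),0]);
for sg in(1,-1):
    z=np.array([0,0,-1.]);X=sg*x;t=R.from_matrix(np.c_[X,np.cross(z,X),z])
    print(sg,np.degrees((r.inv()*t).as_rotvec()))
```

```text
[ 0.39446445 -0.14261791  0.25665244] [431.76958279  94.92739479 172.50655506] [-4.98020074e-02  1.86096981e-01  1.82537138e+00  1.65400346e-05
  1.12067754e+00  1.40134738e+00]
1 [ -0.3480714   -0.49019275 -90.00844812]
-1 [-0.4901713   0.34805617 89.99009259]
```

View pics/w3.png

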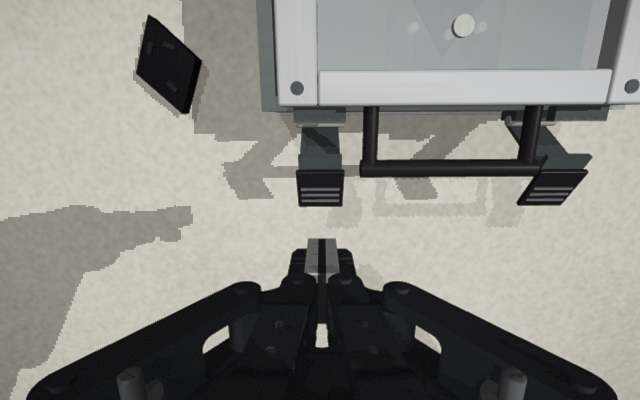

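Run:
```python
from h import *
k=ctrl.get_calibration("wrist");M=np.array(k["tool_from_camera"]);K=np.array(k["K"])
for p,q,uv in(([455.44,-74.66,160.39],[-.001,.748,-.663,.003],(180,176)),([431.77,94.93,172.5],[-.003,.748,-.664,.004],(451,168))):
    r=R.from_quat(np.array(q)[[1,2,3,0]]);d=M[:3,:3]@np.linalg.inv(K)@[*uv,1];o=np.array(p)+r.apply(M[:3,3]);d=r.apply(d)
    X=o+d*(106-o[2])/d[2];e=X[:2]-P[:2];c,s=np.cos(P[2]),np.sin(P[2]);print(X,"fix",c*e[0]+s*e[1],-s*e[0]+c*e[1])
B=fw(P,(-115,2,106));b=np.radians(30);f=np.array([np.cos(P[2]),np.sin(P[2]),0]);z=np.sin(b)*f-np.cos(b)*np.array([0,0,1])
tgt=B+19*z;pre=tgt-60*z;p=pose()[0];c,s=np.cos(P[2]),np.sin(P[2])
print(B,tgt,pre,"pre-p in fixture axes",c*(pre-p)[0]+s*(pre-p)[1],-s*(pre-p)[0]+c*(pre-p)[1],(pre-p)[2])
```

```text
[473.12096018  19.82182209 106.        ] fix -117.50437351937741 7.085986253739258
[473.90148399  12.96528334 106.        ] fix -117.54889399630227 0.18530810044518198
[476.21522849  15.07159615 106.        ] [485.6471378   16.20697576  89.54551733] [455.86216105  12.62156647 141.50704156] pre-p in fixture axes 15.078556069710332 -84.73507530145679 -28.635103820005043
```

>>> play_rows --motion '[[[27.3,-4.3,0],[0,0,0]],[[27.3,-4.3,0],[0,0,0]],[[27.4,-4.4,0],[0,0,0]],[[0,0,0],[0,0,-6]],[[0,0,0],[0,0,-6]],[[0,0,0],[0,0,-6]],[[0,0,0],[0,0,-6]],[[0,0,0],[0,0,-6]],[[0,0,0],[0,0,-6]],[[0,0,0],[0,0,-6]],[[0,0,0],[0,0,-6]],[[0,0,0],[0,0,-6]],[[0,0,0],[0,0,-6]],[[0,0,0],[0,0,-6]],[[0,0,0],[0,0,-6]],[[0,0,0],[0,0,-6]],[[0,0,0],[0,0,-6]],[[0,0,0],[0,0,-6]],[[0,0,0],[0,0,0]]]' --fingers 28

```text
time_s: 8.93
eef_pos: [451.8, 15.2, 167.0]
ee_rot: [-0.0, 0.998, 0.062, -0.0]
force: [0.3, 1.0, 0.4]
grip_width: 0.325
```

>>> play_rows --motion '[[[0,0,14],[0,0,0]],[[0,0,14],[0,0,0]],[[0,0,0],[0,6,0]],[[0,0,0],[0,6,0]],[[0,0,0],[0,6,0]],[[0,0,0],[0,6,0]],[[0,0,0],[0,6,0]],[[0,0,0],[0,0,0]],[[0,0,0],[0,0,0]]]'

```text
time_s: 9.68
eef_pos: [451.8, 15.6, 139.4]
ee_rot: [-0.017, 0.966, 0.057, 0.25]
force: [-0.4, 0.1, 0.4]
grip_width: 0.326
```

Run:
```python
from h import *
import cv2
p,r,s=pose();print(s["force"],p,s["joints"],s["grip_width"],np.round(r.as_matrix(),3))
print("tool-axes shift to grasp",r.inv().apply(fw(P,(-116.5,3,106))+19*r.as_matrix()[:,2]-p))
im=ctrl.capture("wrist");cv2.imwrite("pics/w4.png",im[...,::-1])
```

```text
[-0.40029479  0.13701198  0.35452606] [451.80847618  15.60827195 139.37887814] [-0.36095859  0.04555766  2.19441845  0.49554995  0.49687108 -0.86844537] 0.326179022647272 [[ 0.868  0.118  0.482]
 [ 0.101 -0.993  0.06 ]
 [ 0.486 -0.004 -0.874]]
tool-axes shift to grasp [ 3.61911861  2.53535414 59.1802    ]
```

View pics/w4.png

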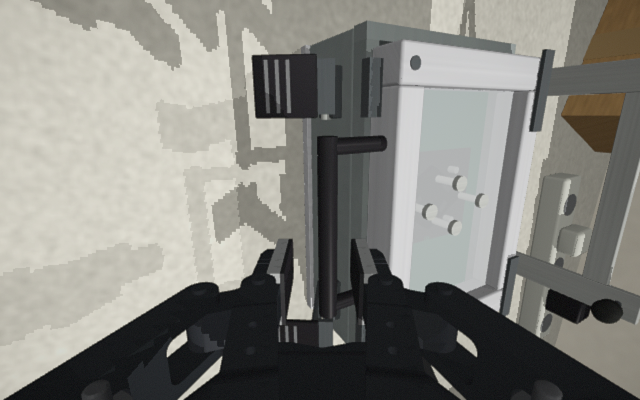

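The bar shows at column 327 between the fingers at 321, so it is 3.6 mm toward tool +x. That agrees with the calculation. I move in and grip.

>>> play_rows --motion '[[[3.6,2.5,10],[0,0,0]],[[0,0,14],[0,0,0]],[[0,0,14],[0,0,0]],[[0,0,12],[0,0,0]],[[0,0,9],[0,0,0]],[[0,0,0],[0,0,0]],[[0,0,0],[0,0,0]]]'

```text
time_s: 10.32
eef_pos: [484.8, 17.7, 89.8]
ee_rot: [-0.017, 0.966, 0.059, 0.251]
force: [0.7, 1.2, -0.6]
grip_width: 0.329
```

>>> play_rows --motion '[[[0,0,0],[0,0,0]],[[0,0,0],[0,0,0]],[[0,0,0],[0,0,0]],[[0,0,0],[0,0,0]],[[0,0,0],[0,0,0]],[[0,0,0],[0,0,0]]]' --fingers 0 --squeeze 25

```text
time_s: 10.82
eef_pos: [483.5, 17.5, 89.8]
ee_rot: [-0.016, 0.966, 0.059, 0.251]
force: [-4.0, -2.7, -2.3]
grip_width: 0.127
```

Run:
```python
from h import *
p,r,s=pose();print(s["force"],p,s["grip_width"]*85.4,s["joints"])
g=p-19*r.as_matrix()[:,2];c,sn=np.cos(P[2]),np.sin(P[2]);e=g[:2]-P[:2]
print("grasp pt fixture",c*e[0]+sn*e[1],-sn*e[0]+c*e[1],g[2])
m=r.as_matrix();F=np.array([[c,sn,0],[-sn,c,0],[0,0,1]]);print(np.round(F@m,3))
```

```text
[-4.00215408 -2.70255832 -2.30520663] [483.48039573  17.51385986  89.79800994] 10.835050383060704 [-0.32356905  0.22344674  2.1642054   0.64991441  0.35728384 -1.01321403]
grasp pt fixture -116.74266943682787 3.496871176837365 106.39552351914685
[[ 0.874  0.002  0.487]
 [ 0.001 -1.     0.003]
 [ 0.487 -0.002 -0.874]]
```

```bash
cat >> h.py <<'E'
HX,HZ,YB=68.3,90.4,3.5
def state():
    p,r,s=pose();g=p-19*r.as_matrix()[:,2];c,sn=np.cos(P[2]),np.sin(P[2]);F=np.array([[c,sn,0],[-sn,c,0],[0,0,1]])
    b=F@(g-[P[0],P[1],0]);f=F@np.array(s["force"]);th=np.arctan2(b[2]-HZ,HX-b[0])-np.arctan2(16,185)
    tang=np.array([np.sin(th+.0863),0,np.cos(th+.0863)])
    print("t",s["time_s"],"bar",np.round(b,1),"theta",round(th,4),"rad",round(np.hypot(b[2]-HZ,b[0]-HX),1),"F fix",np.round(f,1),"Ftang",round(f@tang,2),"grip",round(s["grip_width"]*85.4,1))
    print("joints",np.round(s["joints"],2));return b,F@r.as_matrix(),th
def bar(t):return np.array([HX-185*np.cos(t)+16*np.sin(t),YB,HZ+185*np.sin(t)+16*np.cos(t)])
E
python3 - <<'E'
from h import *
b,m,th=state();ts=np.linspace(0,1.5,13)
for a,c in zip(ts[:-1],ts[1:]):
    print(round(c,3),np.round((m.T@(bar(c)-bar(a)))/4,1).tolist())
E
```

```text
t 10.8167 bar [-116.7    3.5  106.4] theta -0.0 rad 185.7 F fix [-4.3 -2.2 -2.3] Ftang -2.67 grip 10.8
joints [-0.32  0.22  2.16  0.65  0.36 -1.01]
0.125 [3.5, -0.0, -4.6]
0.25 [4.1, -0.0, -4.1]
0.375 [4.6, -0.0, -3.6]
0.5 [5.0, -0.0, -3.0]
0.625 [5.3, -0.0, -2.3]
0.75 [5.6, -0.0, -1.7]
0.875 [5.7, 0.0, -0.9]
1.0 [5.8, 0.0, -0.2]
1.125 [5.8, 0.0, 0.5]
1.25 [5.7, 0.0, 1.2]
1.375 [5.5, 0.0, 1.9]
1.5 [5.2, 0.0, 2.6]
```

First group, starting gently.

>>> play_rows --motion '[[[1.7,0,-2.4],[0,0,0]],[[1.8,0,-2.3],[0,0,0]],[[3.5,0,-4.6],[0,0,0]],[[3.5,0,-4.6],[0,0,0]],[[3.5,0,-4.6],[0,0,0]],[[4.1,0,-4.1],[0,0,0]],[[4.1,0,-4.1],[0,0,0]],[[4.1,0,-4.1],[0,0,0]],[[4.1,0,-4.1],[0,0,0]]]'

```text
time_s: 11.57
eef_pos: [492.1, 18.6, 134.8]
ee_rot: [-0.017, 0.966, 0.059, 0.25]
force: [-9.8, -4.8, -0.7]
grip_width: 0.125
```

Run:
```python
from h import *
state()
```

```text
t 11.5667 bar [-108.     3.5  151.5] theta 0.2471 rad 186.6 F fix [-10.3  -3.6  -0.7] Ftang -4.03 grip 10.7
joints [-0.31  0.14  2.1   0.46  0.48 -0.8 ]
```

>>> play_rows --motion '[[[4.2,0,-4.0],[0,0,0]],[[4.2,0,-4.0],[0,0,0]],[[4.6,0,-3.6],[0,0,0]],[[4.6,0,-3.6],[0,0,0]],[[5,0,-3],[0,0,0]],[[5,0,-3],[0,0,0]],[[5,0,-3],[0,0,0]],[[5,0,-3],[0,0,0]],[[5.3,0,-2.3],[0,0,0]],[[5.3,0,-2.3],[0,0,0]],[[5.3,0,-2.3],[0,0,0]],[[5.3,0,-2.3],[0,0,0]],[[5.6,0,-1.7],[0,0,0]],[[5.6,0,-1.7],[0,0,0]],[[5.6,0,-1.7],[0,0,0]],[[5.6,0,-1.7],[0,0,0]]]'

```text
time_s: 12.9
eef_pos: [542.5, 24.8, 213.1]
ee_rot: [-0.016, 0.966, 0.059, 0.251]
force: [-3.1, 1.3, 1.0]
grip_width: 0.128
```

Run:
```python
from h import *
state()
```

```text
t 12.9 bar [-57.3   3.7 229.7] theta 0.7508 rad 187.6 F fix [-2.9  1.6  1. ] Ftang -1.52 grip 10.9
joints [-0.26  0.13  1.87  0.29  0.69 -0.56]
```

>>> play_rows --motion '[[[5.7,0,-0.9],[0,0,0]],[[5.7,0,-0.9],[0,0,0]],[[5.7,0,-0.9],[0,0,0]],[[5.7,0,-0.9],[0,0,0]],[[5.8,0,-0.2],[0,0,0]],[[5.8,0,-0.2],[0,0,0]],[[5.8,0,-0.2],[0,0,0]],[[5.8,0,-0.2],[0,0,0]],[[5.8,0,0.5],[0,0,0]],[[5.8,0,0.5],[0,0,0]],[[5.8,0,0.5],[0,0,0]],[[5.8,0,0.5],[0,0,0]],[[5.7,0,1.2],[0,0,0]],[[5.7,0,1.2],[0,0,0]],[[5.7,0,1.2],[0,0,0]],[[5.7,0,1.2],[0,0,0]]]'

```text
time_s: 14.23
eef_pos: [624.3, 34.6, 255.7]
ee_rot: [-0.017, 0.966, 0.059, 0.252]
force: [-3.0, 5.0, -1.5]
grip_width: 0.127
```

Run:
```python
from h import *
b,m,th=state();ts=np.linspace(1.25,1.75,9)
for a,c in zip(ts[:-1],ts[1:]):
    print(round(c,3),np.round((m.T@(bar(c)-bar(a)))/4,2).tolist())
```

```text
t 14.2333 bar [ 25.1   3.7 272.3] theta 1.2513 rad 186.9 F fix [-2.4  5.3 -1.5] Ftang -2.65 grip 10.8
joints [-0.2   0.27  1.58  0.21  0.82 -0.43]
1.312 [2.77, 0.0, 0.87]
1.375 [2.71, 0.0, 1.05]
1.438 [2.64, 0.01, 1.21]
1.5 [2.55, 0.01, 1.38]
1.562 [2.46, 0.01, 1.53]
1.625 [2.36, 0.01, 1.68]
1.688 [2.25, 0.01, 1.83]
1.75 [2.13, 0.01, 1.96]
```

>>> play_rows --motion '[[[2.8,0,0.9],[0,0,0]],[[2.8,0,0.9],[0,0,0]],[[2.8,0,0.9],[0,0,0]],[[2.8,0,0.9],[0,0,0]],[[2.7,0,1.05],[0,0,0]],[[2.7,0,1.05],[0,0,0]],[[2.7,0,1.05],[0,0,0]],[[2.7,0,1.05],[0,0,0]],[[2.6,0,1.2],[0,0,0]],[[2.6,0,1.2],[0,0,0]],[[2.6,0,1.2],[0,0,0]],[[2.6,0,1.2],[0,0,0]],[[2.5,0,1.4],[0,0,0]],[[2.5,0,1.4],[0,0,0]],[[2.5,0,1.4],[0,0,0]],[[2.5,0,1.4],[0,0,0]],[[1.2,0,0.7],[0,0,0]],[[1.2,0,0.7],[0,0,0]],[[1.2,0,0.7],[0,0,0]],[[1.2,0,0.7],[0,0,0]]]'

```text
time_s: 15.9
eef_pos: [675.3, 40.6, 260.1]
ee_rot: [-0.016, 0.966, 0.059, 0.252]
force: [-1.0, 4.8, -0.2]
grip_width: 0.127
```

Run:
```python
from h import *
state()
```

```text
t 15.9 bar [ 76.4   3.5 276.7] theta 1.5282 rad 186.5 F fix [-0.4  4.9 -0.2] Ftang -0.39 grip 10.8
joints [-0.17  0.38  1.42  0.19  0.86 -0.37]
```

>>> play_rows --motion '[[[1.2,0,0.75],[0,0,0]],[[1.2,0,0.75],[0,0,0]],[[1.2,0,0.75],[0,0,0]],[[1.2,0,0.75],[0,0,0]],[[1.2,0,0.8],[0,0,0]],[[1.2,0,0.8],[0,0,0]],[[1.2,0,0.8],[0,0,0]],[[1.2,0,0.8],[0,0,0]],[[1.2,0,0.8],[0,0,0]],[[1.2,0,0.8],[0,0,0]],[[0.8,0,0.6],[0,0,0]],[[0.8,0,0.6],[0,0,0]],[[0.8,0,0.6],[0,0,0]]]'

```text
time_s: 16.98
eef_pos: [692.3, 42.6, 258.7]
ee_rot: [-0.016, 0.966, 0.059, 0.252]
force: [-1.1, 4.2, -0.4]
grip_width: 0.126
```

Run:
```python
from h import *
state()
```

```text
t 16.9833 bar [ 93.6   3.4 275.3] theta 1.6204 rad 186.6 F fix [-0.6  4.3 -0.4] Ftang -0.53 grip 10.7
joints [-0.16  0.41  1.37  0.18  0.87 -0.36]
```

Free so far. From here I advance about 0.75 mm per row in short calls.

>>> play_rows --motion '[[[0.6,0,0.45],[0,0,0]],[[0.6,0,0.45],[0,0,0]],[[0.6,0,0.45],[0,0,0]],[[0.6,0,0.45],[0,0,0]],[[0.6,0,0.45],[0,0,0]],[[0.6,0,0.45],[0,0,0]],[[0.6,0,0.45],[0,0,0]],[[0.6,0,0.45],[0,0,0]],[[0.6,0,0.45],[0,0,0]],[[0.6,0,0.45],[0,0,0]]]'

```text
time_s: 17.82
eef_pos: [699.6, 43.5, 257.6]
ee_rot: [-0.016, 0.966, 0.059, 0.252]
force: [-2.4, 5.7, -0.4]
grip_width: 0.127
```

Run:
```python
from h import *
state()
```

```text
t 17.8167 bar [100.9   3.5 274.2] theta 1.6602 rad 186.7 F fix [-1.7  5.9 -0.4] Ftang -1.58 grip 10.9
joints [-0.15  0.43  1.34  0.18  0.88 -0.35]
```

>>> play_rows --motion '[[[0.6,0,0.5],[0,0,0]],[[0.6,0,0.5],[0,0,0]],[[0.6,0,0.5],[0,0,0]],[[0.6,0,0.5],[0,0,0]],[[0.6,0,0.5],[0,0,0]]]'

```text
time_s: 18.23
eef_pos: [703.5, 44.0, 257.0]
ee_rot: [-0.016, 0.966, 0.059, 0.252]
force: [-1.1, 5.4, 0.4]
grip_width: 0.127
```

Run:
```python
from h import *
state()
```

```text
t 18.2333 bar [104.8   3.5 273.6] theta 1.6813 rad 186.8 F fix [-0.5  5.5  0.4] Ftang -0.57 grip 10.9
joints [-0.15  0.44  1.33  0.17  0.88 -0.35]
```

>>> play_rows --motion '[[[0.5,0,0.45],[0,0,0]],[[0.5,0,0.45],[0,0,0]],[[0.5,0,0.45],[0,0,0]],[[0.5,0,0.45],[0,0,0]]]'

```text
time_s: 18.57
eef_pos: [706.2, 44.3, 256.5]
ee_rot: [-0.016, 0.966, 0.059, 0.252]
force: [-1.4, 5.3, 0.0]
grip_width: 0.128
```

Run:
```python
from h import *
state()
```

```text
t 18.5667 bar [107.5   3.5 273.1] theta 1.6959 rad 186.8 F fix [-0.8  5.4  0. ] Ftang -0.77 grip 11.0
joints [-0.15  0.45  1.33  0.17  0.88 -0.35]
```

>>> play_rows --motion '[[[0.5,0,0.45],[0,0,0]],[[0.5,0,0.45],[0,0,0]],[[0.5,0,0.45],[0,0,0]],[[0.5,0,0.45],[0,0,0]]]'

```text
time_s: 18.9
eef_pos: [708.7, 44.6, 255.8]
ee_rot: [-0.016, 0.966, 0.059, 0.252]
force: [-1.1, 5.0, -0.3]
grip_width: 0.132
```

Run:
```python
from h import *
state()
```

```text
t 18.9 bar [110.1   3.5 272.4] theta 1.7102 rad 186.7 F fix [-0.5  5.1 -0.3] Ftang -0.37 grip 11.3
joints [-0.15  0.45  1.32  0.17  0.88 -0.35]
```

>>> play_rows --motion '[[[0.5,0,0.45],[0,0,0]],[[0.5,0,0.45],[0,0,0]],[[0.5,0,0.45],[0,0,0]]]'

```text
time_s: 19.15
eef_pos: [710.6, 44.8, 255.4]
ee_rot: [-0.016, 0.966, 0.059, 0.252]
force: [-1.5, 5.1, -0.1]
grip_width: 0.13
```

Run:
```python
from h import *
state()
```

```text
t 19.15 bar [112.    3.5 271.9] theta 1.7209 rad 186.7 F fix [-0.9  5.3 -0.1] Ftang -0.84 grip 11.1
joints [-0.15  0.46  1.31  0.17  0.89 -0.35]
```

>>> play_rows --motion '[[[0.5,0,0.45],[0,0,0]],[[0.5,0,0.45],[0,0,0]],[[0.5,0,0.45],[0,0,0]]]'

```text
time_s: 19.4
eef_pos: [712.5, 45.1, 254.9]
ee_rot: [-0.016, 0.966, 0.059, 0.252]
force: [-0.5, 4.5, 0.5]
grip_width: 0.127
```

Run:
```python
from h import *
state()
```

```text
t 19.4 bar [113.9   3.5 271.5] theta 1.7314 rad 186.7 F fix [0.  4.6 0.5] Ftang -0.09 grip 10.8
joints [-0.15  0.46  1.31  0.17  0.89 -0.35]
```

>>> play_rows --motion '[[[0.5,0,0.45],[0,0,0]],[[0.5,0,0.45],[0,0,0]],[[0.5,0,0.45],[0,0,0]]]'

```text
time_s: 19.65
eef_pos: [713.6, 45.2, 254.5]
ee_rot: [-0.016, 0.966, 0.059, 0.25]
force: [-16.8, 2.3, 5.1]
grip_width: 0.127
```

Run:
```python
from h import *
state()
```

```text
t 19.65 bar [115.1   3.5 271.1] theta 1.7378 rad 186.6 F fix [-16.4   4.3   5.1] Ftang -17.19 grip 10.8
joints [-0.15  0.47  1.3   0.17  0.89 -0.34]
```

Contact at about 1.735 rad, as expected from the buffers. I hold to let the force settle.

>>> play_rows --motion '[[[0,0,0],[0,0,0]],[[0,0,0],[0,0,0]],[[0,0,0],[0,0,0]],[[0,0,0],[0,0,0]]]'

```text
time_s: 19.98
eef_pos: [713.5, 45.2, 254.5]
ee_rot: [-0.016, 0.966, 0.059, 0.25]
force: [-12.5, 4.1, 3.5]
grip_width: 0.129
```

Run:
```python
from h import *
state()
```

```text
t 19.9833 bar [114.9   3.5 271.1] theta 1.7372 rad 186.6 F fix [-12.    5.5   3.5] Ftang -12.44 grip 11.0
joints [-0.15  0.47  1.3   0.17  0.89 -0.34]
```

>>> play_rows --motion '[[[-0.3,0,-0.25],[0,0,0]],[[-0.2,0,-0.2],[0,0,0]],[[0,0,0],[0,0,0]],[[0,0,0],[0,0,0]]]'

```text
time_s: 20.32
eef_pos: [713.2, 45.2, 254.6]
ee_rot: [-0.016, 0.966, 0.059, 0.251]
force: [-7.7, 3.5, 2.7]
grip_width: 0.132
```

>>> play_rows --motion '[[[0,0,0],[0,0,0]],[[0,0,0],[0,0,0]],[[0,0,0],[0,0,0]],[[0,0,0],[0,0,0]],[[0,0,0],[0,0,0]],[[0,0,0],[0,0,0]]]' --fingers 26

```text
time_s: 20.82
eef_pos: [713.9, 45.0, 254.7]
ee_rot: [-0.016, 0.966, 0.059, 0.252]
force: [0.2, -0.5, -0.8]
grip_width: 0.307
```

Run:
```python
from h import *
state()
```

```text
t 20.8167 bar [115.3   3.3 271.2] theta 1.7389 rad 186.9 F fix [ 0.1 -0.5 -0.8] Ftang 0.34 grip 26.2
joints [-0.15  0.47  1.3   0.17  0.89 -0.34]
```

Released, and the force is zero. I retreat along the tool axis.

>>> play_rows --motion '[[[0,0,-3],[0,0,0]],[[0,0,-6],[0,0,0]],[[0,0,-10],[0,0,0]],[[0,0,-15],[0,0,0]],[[0,0,-20],[0,0,0]],[[0,0,-20],[0,0,0]],[[0,0,-20],[0,0,0]],[[0,0,-20],[0,0,0]],[[0,0,-15],[0,0,0]],[[-20,0,0],[0,0,0]],[[-25,0,0],[0,0,0]],[[-20,0,0],[0,0,0]],[[0,0,0],[0,0,0]],[[0,0,0],[0,0,0]]]'

```text
time_s: 21.98
eef_pos: [594.5, 30.4, 337.1]
ee_rot: [-0.016, 0.966, 0.058, 0.253]
force: [0.5, 0.5, 0.1]
grip_width: 0.307
```

Run:
```python
from h import *
import cv2
state()
a=ctrl.capture("side")[90:310,190:460];b=ctrl.capture("top")[60:290,200:470]
cv2.imwrite("pics/end.png",np.hstack([cv2.resize(a,(400,330)),cv2.resize(b,(390,330))])[...,::-1])
```

```text
t 21.9833 bar [ -5.    3.1 353.7] theta 1.2129 rad 273.3 F fix [0.5 0.4 0.1] Ftang 0.53 grip 26.2
joints [-0.22  0.15  1.52  0.2   1.   -0.4 ]
```

View pics/end.png

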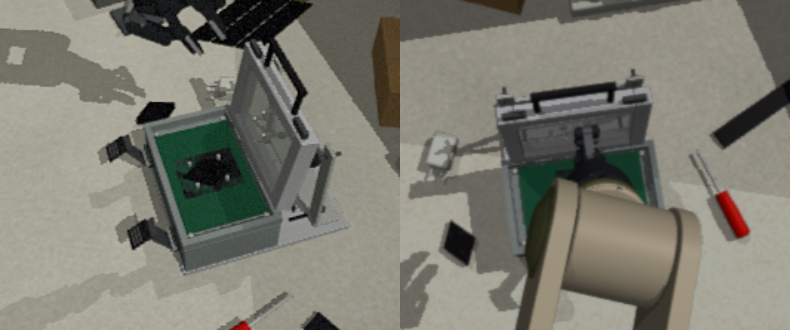

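The picture shows the lid back on the buffers, both latches out, the board in its nest and the bystanders where they were. The gripper is clear of everything, so I hand the job in.

```bash
python3 -c "
from rig import ctrl
print(ctrl.finish_job())"
```

```text
the job is handed in; nothing more can be done
None
```

The fixture is open and the job is handed in at about 22 s of the 69 s allowed; no verdict is reported.

- **Latches:** I pressed both thumb tabs down and out, right one first. The wrist pictures then showed both well clear of the lid; I did not measure their angles exactly, but aimed for about 0.65 rad.
- **Lid:** I gripped the bar at 25 N, swung the lid up and eased it on slowly. It met the buffers at about 1.735 rad, where the two camera views had put them (1.72 to 1.74).
- **Bearing on the stop:** The push read 17 N at contact and a steady 12 N while held. I eased it to about 8 N, let go and backed away.
- **Last checks:** The tool force was about zero after release. The final side and top pictures show the lid resting on the stop, the board in its nest, and the board stack, charger and screwdriver where they were.
- **Disagreements:** The camera measurements of the bar differed by up to 7 mm sideways and about 2.5 mm front to back, within the room between the posts. The right latch push peaked at about 25 N on the fingers, more than the left's 10 N.

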